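# Lay out the bench for a mixing run

## Task

Lay out the bench for a mixing run. Of the three round spill dishes, stand the tall bottle in the leftmost, the jar in the rightmost and the square bottle in the one between those two (left and right as the robot sees them); stand the beaker inside the lip of the stirrer's round plate and lay the lid on it so that it sits flat and closes it. Do not tip the bottles, the jar or the beaker over on the way.

Things in the scene. Friction and masses are not known exactly. Their poses are not given: they have to be found in the camera images.
- tall_bottle: Tall amber round bottle, loose, about 0.33 kg. Body 64 mm in diameter up to 100 mm, tapering to a 28 mm neck at 122 mm; black round cap 34 mm in diameter from 130 to 160 mm (its top). Take it by the cap. Origin: centre of the underside, z up.
- square_bottle: White plastic bottle of square section, loose, about 0.18 kg. Body 50 x 50 mm, 72 mm high (sides along its x and y); grey round cap 32 mm in diameter from 78 to 108 mm (its top). Can be taken by the cap. Origin: centre of the underside, z up.
- jar: Squat amber round jar with a wide white screw top, closed, loose, about 0.22 kg. A plain cylinder 66 mm in diameter, 64 mm high. Origin: centre of the underside, z up.
- beaker: Open pale plastic beaker, loose, about 0.09 kg. 64 mm outside, 58 mm inside, 85 mm high, wall 3 mm. Origin: centre of the underside, z up.
- lid: Grey plastic lid of the beaker, loose, 0.05 kg, right way up. Plug 42 mm in diameter, 6 mm deep underneath; disc 74 mm in diameter from 6 to 10 mm; upright black knob 18 mm in diameter from 10 to 40 mm (its top). Origin: centre of the plug's underside, z up. Seated, the disc rests on the beaker's rim, the plug inside with 8 mm to spare all round, the origin 79 mm above the beaker's.
- stirrer: Fixed magnetic stirrer, a low white box 120 x 140 mm with a round dark steel plate on top (98 mm outside, 90 mm inside its low lip). Origin: on the axis of the plate, at table height; the plate's floor is 60 mm above it, the lip's top 64 mm. Its front (knob side) faces the robot (-x); y to the left.
- dish1: One of three identical round dark steel spill dishes, fixed, in a broken row across the far half of the table (the stirrer takes one place of that row). 98 mm outside, 90 mm inside, 10 mm high, floor 4 mm thick. Origin: centre of the underside. Which of the three is leftmost or rightmost changes from start to start, whatever its name.
- dish2: One of three identical round dark steel spill dishes, fixed, in a broken row across the far half of the table (the stirrer takes one place of that row). 98 mm outside, 90 mm inside, 10 mm high, floor 4 mm thick. Origin: centre of the underside. Which of the three is leftmost or rightmost changes from start to start, whatever its name.
- dish3: One of three identical round dark steel spill dishes, fixed, in a broken row across the far half of the table (the stirrer takes one place of that row). 98 mm outside, 90 mm inside, 10 mm high, floor 4 mm thick. Origin: centre of the underside. Which of the three is leftmost or rightmost changes from start to start, whatever its name.
Not all that is in view belongs to the job. What is shaped like the lid but red is not meant.

How it is judged (in metres and radians):
At the end, for the whole second after the job is handed in: Dishes from left to right hold the tall bottle, the square bottle and the jar, each on the dish floor within 15 mm of its centre; the beaker is on the plate within 15 mm of its centre, the lid on it within 10 mm of its axis and 5 mm of its seated height; all upright (0.1 rad) and at rest (((horizontal distance between tall_bottle and dish1 below 0.015 m and z of tall_bottle in the frame of dish1 between 0.001 and 0.008 m) or (horizontal distance between tall_bottle and dish2 below 0.015 m and z of tall_bottle in the frame of dish2 between 0.001 and 0.008 m) or (horizontal distance between tall_bottle and dish3 below 0.015 m and z of tall_bottle in the frame of dish3 between 0.001 and 0.008 m)) and ((horizontal distance between jar and dish1 below 0.015 m and z of jar in the frame of dish1 between 0.001 and 0.008 m) or (horizontal distance between jar and dish2 below 0.015 m and z of jar in the frame of dish2 between 0.001 and 0.008 m) or (horizontal distance between jar and dish3 below 0.015 m and z of jar in the frame of dish3 between 0.001 and 0.008 m)) and ((horizontal distance between square_bottle and dish1 below 0.015 m and z of square_bottle in the frame of dish1 between 0.001 and 0.008 m and y of tall_bottle in the frame of dish1 above 0.08 m and y of jar in the frame of dish1 below -0.08 m) or (horizontal distance between square_bottle and dish2 below 0.015 m and z of square_bottle in the frame of dish2 between 0.001 and 0.008 m and y of tall_bottle in the frame of dish2 above 0.08 m and y of jar in the frame of dish2 below -0.08 m) or (horizontal distance between square_bottle and dish3 below 0.015 m and z of square_bottle in the frame of dish3 between 0.001 and 0.008 m and y of tall_bottle in the frame of dish3 above 0.08 m and y of jar in the frame of dish3 below -0.08 m)) and horizontal distance between beaker and stirrer below 0.015 m and z of beaker in the frame of stirrer between 0.056 and 0.064 m and horizontal distance between lid and beaker below 0.01 m and z of lid in the frame of beaker between 0.074 and 0.084 m and angle between each of tall_bottle, square_bottle, jar, beaker, lid's own z axis and vertical below 0.1 rad and linear speed of each of tall_bottle, square_bottle, jar, beaker, lid below 0.02 m/s); the robot touches nothing.
It fails at once if the tall bottle is tipped by more than 0.6 rad (angle between tall_bottle's own z axis and vertical above 0.6 rad).
It fails at once if the square bottle is tipped by more than 0.6 rad (angle between square_bottle's own z axis and vertical above 0.6 rad).
It fails at once if the jar is tipped by more than 0.6 rad (angle between jar's own z axis and vertical above 0.6 rad).
It fails at once if the beaker is tipped by more than 0.6 rad (angle between beaker's own z axis and vertical above 0.6 rad).
It also fails if it takes over 134 s, if anything falls off the work surface, if the arm or the gripper's body presses on something with over 40 N, if the wrist force passes 120 N, or if a joint passes its speed limit or range.

## Robot

A 6-joint arm with a two-finger parallel gripper is mounted at the origin on the work surface. World frame = base frame: x ahead of the robot, y to its left, z up, the work surface at z = 0. Lengths are in mm, angles in degrees, forces in N, time in s.
With the tool pointing down it reaches from about 325 to 850 mm from the base axis. Payload 15.5 kg.
Tool frame: the origin (TCP) lies midway between the tips of the shut fingers; the grasp point (between the pads) lies 19 mm behind it; z points along the fingers, y is the direction in which the jaws open and shut (so a half turn about z gives the same grasp; the last joint's range is limited). The gripper opens to 91 mm and grips with 3 to 60 N. Pads are 32 mm wide; open, the fingers measure 118 mm over their backs; the gripper's body (76 mm by 178 mm) begins 60 mm behind the grasp point.
Start: joints at [-75.659, 28.281, 77.091, -0, 74.628, -5.472], TCP at [211.845, -588.004, 213.915] pointing down, gripper open.
Joint ranges: [-166.48, 166.48], [-47.26, 123.95], [12.59, 153.08], [-70.14, 250.14], [6.76, 159.57], [-176.63, 176.63]. Speed limits (degrees/s): [108.29, 108.29, 147.25, 172.46, 172.46, 172.46].

## Interface

Orientations are given as [roll, pitch, yaw] about the fixed x, y, z axes, in that order (R = Rz(yaw) Ry(pitch) Rx(roll)).
In Python, from plant import sense, capture, finish_job gives the robot as it stands. The module is installed in compiled form; this text tells all that it offers.
- The arm moves only by the tool apply_moves, never from a script. Its argument "motion" is a list of rows, each a list of 3 entries, a list of its own where there are three numbers: the turn, a rotation vector about the tool's x, y, z in degrees, then the shift along the tool's x, y, z in cm, then the opening, from 0 (shut) to 1 (fully open). In form: [[[rx, ry, rz], [x, y, z], jaw], ...]. A call has 1 to 5 rows; each row is the pose to reach, as a shift and turn from the pose commanded when the call began, along the tool's axes at that moment; what a row does not reach only later rows make up. A row lasts 1/10 s, in which the tool goes at most 50 mm and 8.59 degrees, less where a joint would pass 70% of its speed; a pose out of reach is approached as far as the arm can. A call with a gripper value outside its range is refused whole. The fingers move at their own pace and stop on an object; the grip force is fixed at half the most. Time passes only in rows, so rows that repeat a pose let the fingers close. It gives the time, the measured TCP pose, the force and the opening at its end, in the units of the state.
- sense(): the state, without advancing time (a new reading comes with each control period).
- capture(name): name is "scene" or "top" or "wrist"; returns a dict with "color" (400x640x3 uint8, red, green, blue), "z_map" (400x640 float32, mm along the optical axis (not along the pixel's ray), 0 where there is no reading), "fov_y" (degrees; the focal length in pixels is half the picture's height over the tangent of half this angle, whatever the lens; pixels are square), "cx", "cy" (the principal point, pixels), "extrinsics" (4x4, takes a point from world to camera coordinates). Camera axes: x right, y down, z forward; pixel columns grow to the right and rows downward; lengths in mm; the calibration is good to about 2 mm. A picture is of the moment at which its call begins.
- finish_job(): hands the job in, once; it reports no verdict.
The state is a dict: "t": time; "joint_pos": joint angles; "qvel": joint speeds; "joint_efforts": joint torques, N m; "position": TCP position; "tool_rot": TCP orientation; "ft_force": force on the tool from outside, world axes, zero at the start; "moment": the same for the moment, N m; "grip_width": finger opening in mm.
Only numpy, scipy, OpenCV 4.12 (cv2) and the standard library are available. Lean on these libraries where they do the work, as an engineer would, in place of code of your own. Each camera call takes 0.05 s, during which the arm holds its last target. There are 200 camera calls.

## Working session

There is one attempt and no reset: what is moved stays moved. The work goes in short steps, Python scripts to look and compute and a tool call to move; the robot and the scene stay as the last step left them, time stands still between calls to the robot, and variables do not carry over. Pictures are saved under pics/ and viewed, about 12 in all and at most 16, crops included, and the job is handed in when it is done.

Besides the shell and the picture viewer there is one more tool, called after "Request:" as name(argument=value, ...) on one line, values as JSON. apply_moves: Moves the arm, as the interface text tells. Its arguments: {"type":"object","properties":{"motion":{"type":"array"}},"required":["motion"]}

```bash
mkdir -p pics; cat > h.py <<'E'
import numpy as np,cv2
from plant import sense,capture,finish_job
def cam(n):
    c=capture(n);c['f']=200/np.tan(np.radians(c['fov_y']/2));return c
def save(c,p): cv2.imwrite(p,c['color'][:,:,::-1])
def ray(c,u,v,z):
    E=np.array(c['extrinsics']);R=E[:3,:3];t=E[:3,3]
    o=-R.T@t;d=R.T@np.array([(u-c['cx'])/c['f'],(v-c['cy'])/c['f'],1])
    return o+d*(z-o[2])/d[2]
def cloud(c):
    E=np.array(c['extrinsics']);R=E[:3,:3];t=E[:3,3]
    v,u=np.mgrid[:400,:640];z=c['z_map']
    P=np.stack([(u-c['cx'])/c['f']*z,(v-c['cy'])/c['f']*z,z],-1)
    W=(P-t)@R; W[z==0]=np.nan
    return W
E
python3 - <<'E'
from h import *
for n in('top','scene'):
    c=cam(n);save(c,f'pics/{n}0.png');E=np.array(c['extrinsics']);print(n,c['fov_y'],(-E[:3,:3].T@E[:3,3]).round(),E[:3,:3].round(2).tolist(),(c['z_map']>0).mean())
s=sense();print(s)
E
```

```text
top 56.53297980614837 [ 402.    9. 1016.] [[0.0, -1.0, -0.01], [-1.0, -0.0, -0.07], [0.07, 0.01, -1.0]] 0.99631640625
scene 54.1841304034327 [768. 469. 816.] [[-0.82, 0.57, 0.01], [0.46, 0.67, -0.58], [-0.34, -0.47, -0.81]] 0.99609765625
{'t': 0.1, 'joint_pos': array([-7.56580031e+01,  2.83113081e+01,  7.71232485e+01, -9.97469211e-04,
        7.46274912e+01, -5.47136046e+00]), 'qvel': array([ 0.01767136, -0.07945132, -0.10392499, -0.00728541, -0.00920773,
       -0.01561708]), 'joint_efforts': array([ 1.96641369e-03, -8.80234051e+01, -3.82546377e+01,  7.05358665e-02,
        4.81508800e-02, -5.43050874e-06]), 'position': array([ 211.76651537, -587.67538085,  213.40002457]), 'tool_rot': array([-1.79938143e+02, -4.95903220e-03,  1.98136196e+01]), 'ft_force': array([1.12125147, 0.94755135, 0.16255532]), 'moment': array([ 0.02334731, -0.05148297, -0.06377653]), 'grip_width': 91.10674161319295}
```

View pics/top0.png

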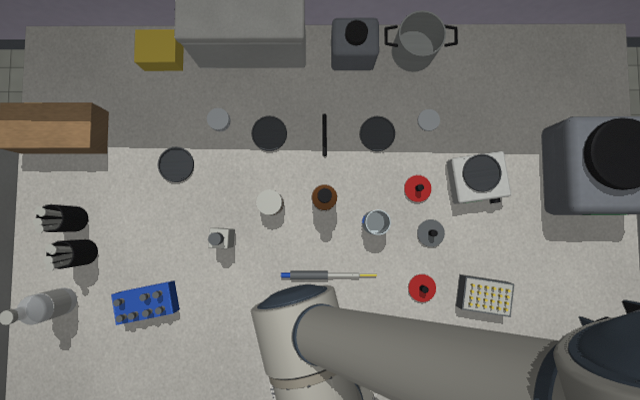

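View pics/scene0.png

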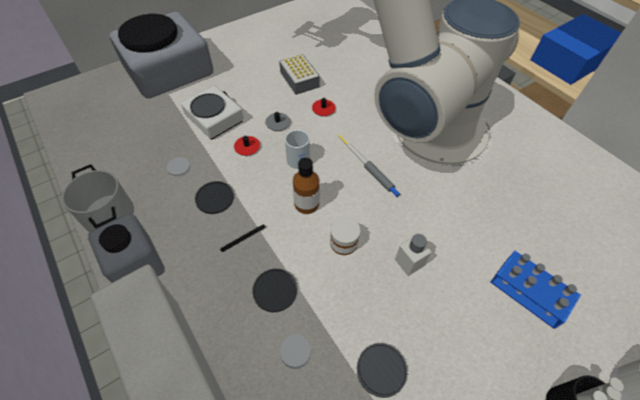

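Top view: dishes at (176,165), (269,133) and (377,133). Stirrer plate (482,173), tall bottle (324,196), jar (269,203), square bottle (217,238), beaker (376,222).
Candidates for the lid are the grey one at (431,233), red ones at (417,188) and (422,288), and flat grey discs at (218,119) and (428,120). I choose the grey one with the knob, (431,233). The other dark discs, at (355,33) and (620,152), are appliances. There is also a black bar at (325,135) whose height I need to check.

```bash
cat > m.py <<'E'
from h import *
c=cam('top');W=cloud(c);Z=W[...,2]
B={'tall':(300,175,350,225),'jar':(250,183,290,223),'sq':(200,222,240,255),'beaker':(358,205,394,240),'lid':(412,215,450,250),
'd1':(150,140,205,190),'d2':(245,110,292,156),'d3':(353,110,400,156),'stir':(440,140,520,215),'bar':(315,105,335,165),'red1':(400,172,435,205),'tube':(275,260,385,290)}
for k,(a,b,e,d) in B.items():
    w=W[b:d,a:e].reshape(-1,3);z=w[:,2];top=np.nanmax(z)
    m=z>top-6; q=w[m];
    print(k,'top',round(top,1),'n',m.sum(),'mid',((np.nanmin(q,0)+np.nanmax(q,0))/2).round(1),'ext',(np.nanmax(q,0)-np.nanmin(q,0)).round(1),'minz',np.nanmin(z).round(1))
# dark round things by colour contour
g=cv2.cvtColor(c['color'],cv2.COLOR_RGB2GRAY)
for k,h in(('d1',10),('d2',10),('d3',10),('stir',64)):
    a,b,e,d=B[k]; m=(g[b:d,a:e]<85).astype(np.uint8)
    cs,_=cv2.findContours(m,0,1); cc=max(cs,key=cv2.contourArea);el=cv2.fitEllipse(cv2.convexHull(cc))
    print(k,el,ray(c,el[0][0]+a,el[0][1]+b,h).round(1))
a,b,e,d=B['sq']
w=W[b:d,a:e].reshape(-1,3);q=w[(w[:,2]>62)&(w[:,2]<76)][:,:2].astype(np.float32);print('sqbody',cv2.minAreaRect(q))
big=cv2.resize(c['color'][100:260,190:530],None,fx=2.3,fy=2.3,interpolation=2);cv2.imwrite('pics/crop1.png',big[:,:,::-1])
E
python3 m.py
```

```text
tall top 164.0 n 153 mid [472.6   0.5 161. ] ext [30.3 32.4  6. ] minz -7.2
jar top 70.0 n 309 mid [463.6 141.9  67. ] ext [61.7 64.2  6. ] minz -5.8
sq top 113.3 n 105 mid [370.5 267.8 110.3] ext [29.2 29.5  6. ] minz -5.4
beaker top 89.3 n 81 mid [ 411.2 -133.7   86.3] ext [62.4 62.8  6. ] minz -5.7
lid top 42.4 n 37 mid [ 384.3 -287.3   39.6] ext [15.6 15.6  5.7] minz -5.8
d1 top 14.1 n 187 mid [570.2 406.4  11.1] ext [97.  96.7  6. ] minz -6.8
d2 top 16.5 n 60 mid [656.7 151.1  13.5] ext [94.5 96.7  6. ] minz -6.0
d3 top 14.6 n 123 mid [ 654.1 -146.2   11.6] ext [95.5 93.7  6. ] minz -5.2
stir top 69.2 n 116 mid [ 538.5 -404.9   66.2] ext [93.4 94.7  6. ] minz -6.4
bar top 15.9 n 120 mid [652.4  -1.1  12.9] ext [113.9  10.9   5.9] minz -6.2
red1 top 42.2 n 35 mid [ 503.7 -252.9   39.9] ext [13.5 16.5  4.7] minz -5.5
tube top 291.4 n 19 mid [279.5  33.8 288.6] ext [ 2.1 36.7  5.7] minz -6.4
d1 ((25.706989288330078, 24.255414962768555), (34.87696838378906, 35.49110412597656), 81.69584655761719) [568.1 405.   10. ]
d2 ((23.82274627685547, 23.02537727355957), (34.87912368774414, 35.53981018066406), 94.54199981689453) [654.4 150.5  10. ]
d3 ((23.880096435546875, 23.375446319580078), (35.08955001831055, 35.756072998046875), 77.2870864868164) [ 653. -146.   10.]
stir ((41.63574981689453, 32.68958282470703), (36.82070541381836, 38.37419128417969), 95.1832504272461) [ 536.6 -405.1   64. ]
sqbody ((370.46392822265625, 268.4184265136719), (51.85213088989258, 48.28190231323242), 89.68248748779297)
```

View pics/crop1.png

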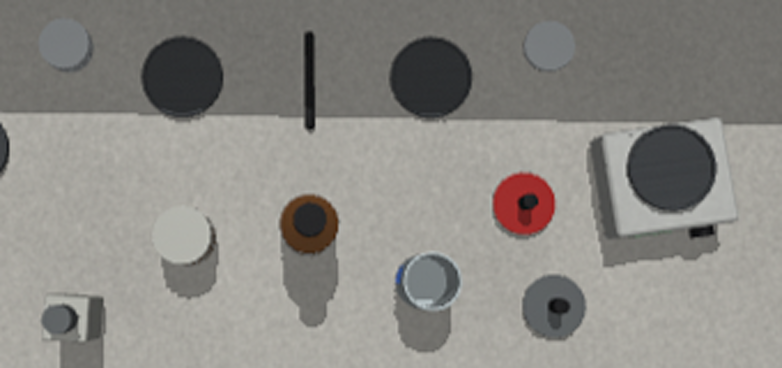

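The crop confirms the lid is the grey knobbed disc, at crop (556,306), and the two red ones are decoys. The beaker is at crop (430,280). I'll do the beaker and lid first, with yaw 0 so tool x = world x, tool y = -y and tool z = -z.

Request:
apply_moves(motion=[[[0,0,19.8],[17,-18,-3.6],1],[[0,0,19.8],[17,-18,-3.6],1],[[0,0,19.8],[17,-18,-3.6],1],[[0,0,19.8],[17,-18,-3.6],1],[[0,0,19.8],[17,-18,-3.6],1]])

```text
t: 0.65
position: [311.0, -359.3, 250.0]
tool_rot: [-180.0, -0.0, -0.0]
ft_force: [1.2, 0.1, -0.6]
grip_width: 91.2
```

Request:
apply_moves(motion=[[[0,0,0],[10,-22.5,0],1],[[0,0,0],[10,-22.5,0],1],[[0,0,0],[10,-22.5,0],1],[[0,0,0],[10,-22.5,0],1],[[0,0,0],[10,-22.5,0],1]])

```text
t: 1.15
position: [411.0, -134.0, 250.0]
tool_rot: [-180.0, -0.0, 0.0]
ft_force: [1.4, -0.6, -1.0]
grip_width: 91.2
```

```bash
python3 - <<'E'
from h import *
c=cam('wrist');save(c,'pics/w1.png');E=np.array(c['extrinsics']);print((-E[:3,:3].T@E[:3,3]).round(),sense()['position'],(c['z_map']>0).mean())
W=cloud(c);m=(W[...,2]>78)&(W[...,2]<95)&(np.hypot(W[...,0]-411,W[...,1]+134)<60)
q=W[m];print(m.sum(),q.min(0),q.max(0),((q.min(0)+q.max(0))/2).round(1))
E
```

```text
[ 494. -133.  421.] [ 412.76895212 -128.76417121  249.96681967] 0.99575390625
600 [ 378.28429002 -165.53777159   78.00955648] [ 441.5172851  -101.87481054   86.5027344 ] [ 409.9 -133.7   82.3]
```

View pics/w1.png

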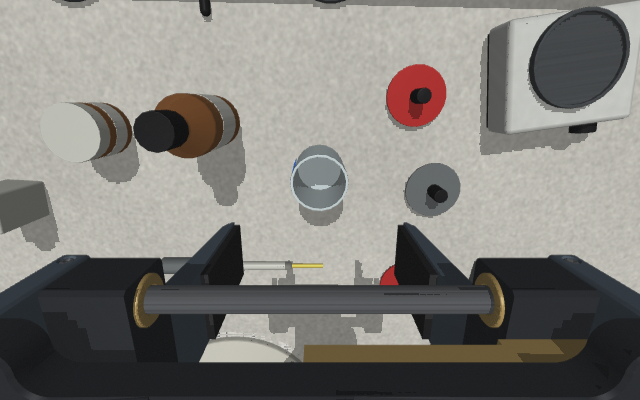

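The wrist view shows the beaker at (320,180), between the fingers' y, with the grey lid at (432,190). The wrist measurement (410,-134) agrees with the top view.

Request:
apply_moves(motion=[[[0,0,0],[-0.1,0,5],1],[[0,0,0],[-0.1,0,10],1],[[0,0,0],[-0.1,0,15],1],[[0,0,0],[-0.1,0,18.5],1],[[0,0,0],[-0.1,0,20.5],1]])

```text
t: 1.7
position: [408.4, -135.6, 42.4]
tool_rot: [-179.9, 0.2, 0.0]
ft_force: [0.2, 0.4, -0.3]
grip_width: 91.1
```

Request:
apply_moves(motion=[[[0,0,0],[0,0,0],1],[[0,0,0],[0,0,0],0],[[0,0,0],[0,0,0],0],[[0,0,0],[0,0,0],0],[[0,0,0],[0,0,0],0]])

```text
t: 2.2
position: [410.2, -136.5, 45.8]
tool_rot: [180.0, -0.1, 0.0]
ft_force: [-1.7, 0.7, 13.1]
grip_width: 64.5
```

Request:
apply_moves(motion=[[[0,0,0],[0,0,0],0],[[0,0,0],[0,0,0],0],[[0,0,0],[0,0,0],0],[[0,0,0],[0,0,-1],0],[[0,0,0],[0,0,-3],0]])

```text
t: 2.7
position: [409.1, -135.9, 75.2]
tool_rot: [-180.0, 0.1, 0.0]
ft_force: [0.6, -0.6, -1.0]
grip_width: 64.4
```

Request:
apply_moves(motion=[[[0,0,0],[0,0,-4],0],[[0,0,0],[0,0,-8],0],[[0,0,0],[1.5,3,-11],0],[[0,0,0],[3,6.5,-12],0],[[0,0,0],[4.7,10,-12],0]])

```text
t: 3.2
position: [457.7, -237.7, 198.2]
tool_rot: [179.9, -0.2, 0.0]
ft_force: [-0.2, -0.1, -1.6]
grip_width: 64.0
```

Request:
apply_moves(motion=[[[0,0,0],[1.6,3.5,0],0],[[0,0,0],[3.2,7,0],0],[[0,0,0],[4.8,10.5,0],0],[[0,0,0],[6.4,14,0],0],[[0,0,0],[8,17.1,0],0]])

```text
t: 3.7
position: [536.8, -408.7, 195.9]
tool_rot: [180.0, -0.0, -0.0]
ft_force: [1.5, 0.6, -1.1]
grip_width: 64.0
```

Request:
apply_moves(motion=[[[0,0,0],[0,0,0],0],[[0,0,0],[0,0,1.5],0],[[0,0,0],[0,0,4],0],[[0,0,0],[0,0,6],0],[[0,0,0],[0,0,7],0]])

```text
t: 4.2
position: [535.8, -406.1, 124.0]
tool_rot: [-179.9, 0.1, 0.0]
ft_force: [0.0, 0.4, -0.3]
grip_width: 64.6
```

```bash
python3 - <<'E'
from h import *
c=cam('wrist');save(c,'pics/w2.png');s=sense();print(s['position'],s['ft_force'])
c=cam('top');E=np.array(c['extrinsics']);W=cloud(c)
w=W[140:215,440:520].reshape(-1,3)
print('done')
E
```

```text
[ 535.59400101 -405.92647446  123.04059656] [-1.13613339  1.02234708 -2.80744047]
done
```

View pics/w2.png

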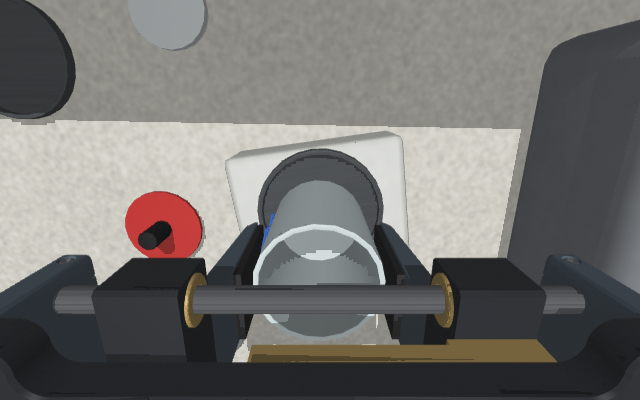

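The wrist view shows the beaker upright and centred over the plate, which is the dark ring around (320,205). I'll lower it and release.

Request:
apply_moves(motion=[[[0,0,0],[0,0,0.8],0],[[0,0,0],[0,0,1.4],0],[[0,0,0],[0,0,1.8],0],[[0,0,0],[0,0,2],0],[[0,0,0],[0,0,2],0]])

```text
t: 4.8
position: [536.7, -407.1, 105.9]
tool_rot: [180.0, -0.0, 0.0]
ft_force: [-3.4, 2.9, 11.9]
grip_width: 64.3
```

Request:
apply_moves(motion=[[[0,0,0],[0,0,0],0.3],[[0,0,0],[0,0,0],1],[[0,0,0],[0,0,0],1],[[0,0,0],[0,0,0],1],[[0,0,0],[0,0,0],1]])

```text
t: 5.3
position: [536.7, -407.2, 104.8]
tool_rot: [-180.0, 0.0, 0.0]
ft_force: [-0.0, 0.2, -0.7]
grip_width: 90.7
```

Request:
apply_moves(motion=[[[0,0,0],[0,0,-1],1],[[0,0,0],[0,0,-4],1],[[0,0,0],[0,0,-8],1],[[0,0,0],[0,0,-12],1],[[0,0,0],[-3.5,-4,-15],1]])

```text
t: 5.8
position: [510.6, -377.5, 253.1]
tool_rot: [179.7, -0.3, -0.0]
ft_force: [-0.3, 0.0, 0.5]
grip_width: 91.4
```

Request:
apply_moves(motion=[[[0,0,0],[-4,-3,0],1],[[0,0,0],[-8,-5.6,2],1],[[0,0,0],[-12.4,-8.5,4],1],[[0,0,0],[-12.4,-8.5,6],1],[[0,0,0],[-12.4,-8.5,6],1]])

```text
t: 6.3
position: [382.1, -287.8, 188.6]
tool_rot: [-179.9, 0.1, -0.0]
ft_force: [0.3, 0.2, -0.1]
grip_width: 91.0
```

```bash
python3 - <<'E'
from h import *
c=cam('wrist');save(c,'pics/w3.png');s=sense();print(s['position'],s['ft_force'])
W=cloud(c)
m=(W[...,2]>34)&(W[...,2]<46)&(np.hypot(W[...,0]-384,W[...,1]+287)<25);q=W[m];print('knob',m.sum(),((q.min(0)+q.max(0))/2).round(1),q.max(0)-q.min(0))
m=(W[...,2]>6)&(W[...,2]<16)&(np.hypot(W[...,0]-384,W[...,1]+287)<50);q=W[m];print('disc',m.sum(),((q.min(0)+q.max(0))/2).round(1),q.max(0)-q.min(0))
c=cam('top');W=cloud(c);m=(W[...,2]>135)&(W[...,2]<160)&(np.hypot(W[...,0]-537,W[...,1]+405)<45);q=W[m];print('beaker',m.sum(),((q.min(0)+q.max(0))/2).round(1),q.max(0)-q.min(0))
E
```

```text
[ 383.80721524 -289.30596856  189.84425636] [ 0.35222415 -0.05609763  0.63090851]
knob 226 [ 382.  -287.2   38. ] [17.46666648 16.82161403  7.84410303]
disc 2916 [ 381.7 -287.2   11. ] [72.56847778 72.9280877   9.71924471]
beaker 195 [ 536.6 -405.5  142.2] [61.25487513 63.20627723 14.21963489]
```

Request:
apply_moves(motion=[[[0,0,0],[-0.2,0,5],1],[[0,0,0],[-0.2,0,10],1],[[0,0,0],[-0.2,0,14],1],[[0,0,0],[-0.2,0,16.3],1],[[0,0,0],[-0.2,0,17.2],1]])

```text
t: 6.9
position: [383.0, -290.2, 16.0]
tool_rot: [-180.0, 0.0, 0.0]
ft_force: [-0.6, 0.2, 0.0]
grip_width: 90.9
```

Request:
apply_moves(motion=[[[0,0,0],[0,0,0],1],[[0,0,0],[0,0,0],0],[[0,0,0],[0,0,0],0],[[0,0,0],[0,0,0],0],[[0,0,0],[0,0,0],0]])

```text
t: 7.4
position: [382.3, -289.7, 18.2]
tool_rot: [179.9, -0.1, 0.0]
ft_force: [-0.2, -0.1, 0.2]
grip_width: 62.1
```

Request:
apply_moves(motion=[[[0,0,0],[0,0,0],0],[[0,0,0],[0,0,0],0],[[0,0,0],[0,0,0],0],[[0,0,0],[0,0,0],0],[[0,0,0],[0,0,0],0]])

```text
t: 7.9
position: [382.0, -289.4, 17.4]
tool_rot: [-180.0, 0.0, 0.0]
ft_force: [1.2, -0.3, -0.8]
grip_width: 22.6
```

Request:
apply_moves(motion=[[[0,0,0],[0,0,0],0],[[0,0,0],[0,0,0],0],[[0,0,0],[0,0,-2],0],[[0,0,0],[0,0,-6],0],[[0,0,0],[0,0,-10],0]])

```text
t: 8.4
position: [381.5, -289.0, 118.3]
tool_rot: [-179.9, 0.1, 0.0]
ft_force: [1.1, -0.5, -0.5]
grip_width: 17.0
```

Request:
apply_moves(motion=[[[0,0,0],[0,0,-4],0],[[0,0,0],[0,0,-8],0],[[0,0,0],[2,2,-11],0],[[0,0,0],[5,4,-11],0],[[0,0,0],[8,6,-11],0]])

```text
t: 8.9
position: [463.1, -350.4, 228.9]
tool_rot: [179.9, -0.1, -0.0]
ft_force: [-0.2, 0.0, -0.5]
grip_width: 17.0
```

Request:
apply_moves(motion=[[[0,0,0],[2.5,2,0],0],[[0,0,0],[5,4,0],0],[[0,0,0],[7.4,5.8,0],0],[[0,0,0],[7.4,5.8,0],0],[[0,0,0],[7.4,5.8,0],0]])

```text
t: 9.4
position: [535.9, -407.3, 226.6]
tool_rot: [-180.0, 0.1, 0.0]
ft_force: [0.5, -0.8, -0.3]
grip_width: 16.9
```

```bash
python3 - <<'E'
from h import *
c=cam('wrist');save(c,'pics/w4.png');s=sense();print(s['position'],s['ft_force'],s['grip_width'])
W=cloud(c)
g=np.hypot(W[...,0]-537,W[...,1]+406)<50
Z=W[...,2]
m=g&(Z>205)&(Z<225);q=W[m];print('disc',m.sum(),((q.min(0)+q.max(0))/2).round(1),q.max(0)-q.min(0))
m=g&(Z>138)&(Z<152);q=W[m];print('rim',m.sum(),((q.min(0)+q.max(0))/2).round(1),q.max(0)-q.min(0))
E
```

```text
[ 535.53418908 -406.94680631  226.9887369 ] [-2.98000373e-04  9.84381932e-02 -1.12731865e+00] 17.14372562239094
disc 5158 [ 539.8 -406.3  220.2] [65.81203016 73.38830099  9.66434482]
rim 411 [ 556.3 -406.1  142.4] [23.6514954  60.16064157  8.44062456]
```

View pics/w4.png

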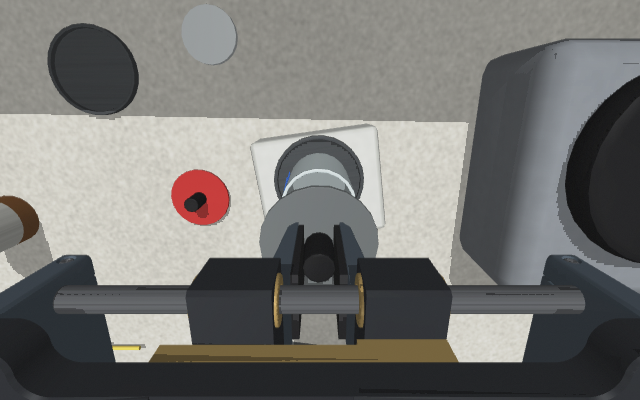

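The lid is level, its disc centred at (320,230). It lies over the beaker rim to within 1 mm in x and y. I'll lower it.

Request:
apply_moves(motion=[[[0,0,0],[0,0,2],0],[[0,0,0],[0,0,4],0],[[0,0,0],[0,0,5.8],0],[[0,0,0],[0,0,6.6],0],[[0,0,0],[0,0,7.0],0]])

```text
t: 9.95
position: [535.4, -406.9, 157.2]
tool_rot: [-180.0, 0.0, 0.0]
ft_force: [0.5, 0.2, 0.0]
grip_width: 17.2
```

Request:
apply_moves(motion=[[[0,0,0],[0,0,0.1],0],[[0,0,0],[0,0,0.1],0],[[0,0,0],[0,0,0.1],0.2],[[0,0,0],[0,0,0.1],0.5],[[0,0,0],[0,0,0.1],0.8]])

```text
t: 10.45
position: [536.2, -407.5, 156.8]
tool_rot: [180.0, -0.0, 0.0]
ft_force: [-0.1, 0.3, -0.4]
grip_width: 31.3
```

Request:
apply_moves(motion=[[[0,0,0],[0,0,0],0.8],[[0,0,0],[0,0,-2],0.8],[[0,0,0],[0,0,-6],0.8],[[0,0,0],[0,0,-10],0.8],[[0,0,0],[0,-4,-12],0.8]])

```text
t: 10.95
position: [536.7, -371.0, 279.7]
tool_rot: [179.8, -0.2, -0.2]
ft_force: [0.0, 1.3, -0.5]
grip_width: 70.9
```

```bash
python3 - <<'E'
from h import *
c=cam('wrist');save(c,'pics/w5.png');s=sense();print(s['position'],s['ft_force'],s['grip_width'])
W=cloud(c);Z=W[...,2]
g=np.hypot(W[...,0]-537,W[...,1]+406)<50
for lo,hi in((170,190),(142,160)):
  m=g&(Z>lo)&(Z<hi);q=W[m];print(m.sum(),((q.min(0)+q.max(0))/2).round(1),q.max(0)-q.min(0), np.median(q[:,2]))
  if lo<150:
    A=np.c_[q[:,:2],np.ones(len(q))];k=np.abs(q[:,2]-np.median(q[:,2]))<4;print('slope',np.linalg.lstsq(A[k],q[k,2],rcond=None)[0])
E
```

```text
[ 537.46963067 -363.70858968  282.26650051] [4.71807322 5.36165362 4.65053838] 72.29212884088155
323 [ 536.6 -406.7  175.4] [16.87696139 17.45992488 10.86358222] 178.64048589970798
3795 [ 536.4 -406.6  152.5] [73.04119296 72.62168069 15.09037866] 148.8810810577301
slope [-2.64434639e-03 -2.13956409e-04  1.50205749e+02]
```

View pics/w5.png

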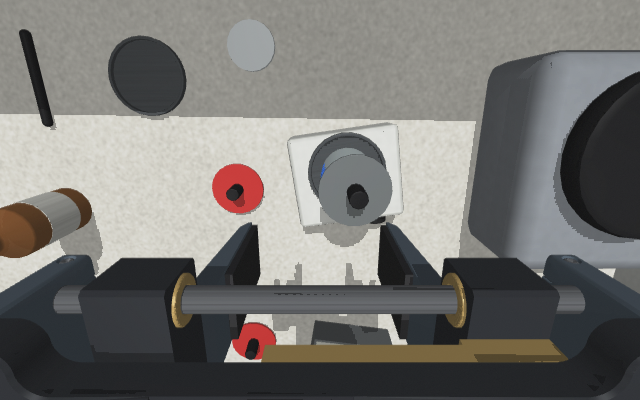

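The lid is seated: disc top at 149 mm (nominal 149), level, centred within about 1 mm. Next is the tall bottle.

Request:
apply_moves(motion=[[[0,0,0],[-0.8,-4.6,0],1],[[0,0,0],[-1.6,-9.2,0],1],[[0,0,0],[-2.5,-13.8,0],1],[[0,0,0],[-3.3,-18.4,0],1],[[0,0,0],[-4.1,-23,0],1]])

```text
t: 11.5
position: [494.2, -135.6, 276.4]
tool_rot: [-180.0, -0.0, 0.0]
ft_force: [0.6, 0.5, 0.8]
grip_width: 90.8
```

Request:
apply_moves(motion=[[[0,0,0],[-0.8,-4.6,0],1],[[0,0,0],[-1.6,-9.2,0],1],[[0,0,0],[-2.4,-13.5,0],1],[[0,0,0],[-2.4,-13.5,0],1],[[0,0,0],[-2.4,-13.5,0],1]])

```text
t: 12.0
position: [470.8, -1.6, 276.6]
tool_rot: [180.0, -0.0, 0.1]
ft_force: [-0.1, -0.9, 0.0]
grip_width: 91.0
```

```bash
python3 - <<'E'
from h import *
c=cam('wrist');s=sense();print(s['position'],s['ft_force'],s['grip_width'])
W=cloud(c);Z=W[...,2]
g=np.hypot(W[...,0]-472,W[...,1])<30
m=g&(Z>154)&(Z<166);q=W[m];print(m.sum(),((q.min(0)+q.max(0))/2).round(1),q.max(0)-q.min(0))
E
```

```text
[471.06978377  -2.49073413 276.53003168] [-1.08739075 -0.36922748 -0.42342442] 91.15445777283256
968 [471.7   0.7 158. ] [33.61896159 32.54128344  7.95964241]
```

Request:
apply_moves(motion=[[[0,0,0],[0,-0.2,4],1],[[0,0,0],[0,-0.2,8],1],[[0,0,0],[0,-0.2,12],1],[[0,0,0],[0,-0.2,14.2],1],[[0,0,0],[0,-0.2,14.8],1]])

```text
t: 12.55
position: [469.9, -1.4, 126.3]
tool_rot: [-180.0, 0.2, -0.1]
ft_force: [-0.1, -0.2, 0.5]
grip_width: 91.3
```

Request:
apply_moves(motion=[[[0,0,0],[0,0,0],0],[[0,0,0],[0,0,0],0],[[0,0,0],[0,0,0],0],[[0,0,0],[0,0,0],0],[[0,0,0],[0,0,0],0]])

```text
t: 13.05
position: [471.3, -0.4, 129.1]
tool_rot: [180.0, -0.1, 0.0]
ft_force: [-0.3, 0.0, -0.5]
grip_width: 53.9
```

Request:
apply_moves(motion=[[[0,0,0],[0,0,0],0],[[0,0,0],[0,0,0],0],[[0,0,0],[0,0,0],0],[[0,0,0],[0,0,0],0],[[0,0,0],[0,0,0],0]])

```text
t: 13.55
position: [471.0, -0.4, 128.5]
tool_rot: [-180.0, -0.0, 0.0]
ft_force: [0.4, 1.0, 3.6]
grip_width: 33.4
```

Request:
apply_moves(motion=[[[0,0,0],[0,0,-1],0],[[0,0,0],[0,0,-3],0],[[0,0,0],[0,0,-6],0],[[0,0,0],[0,0,-9.5],0],[[0,0,0],[0.2,-1,-12],0]])

```text
t: 14.05
position: [473.0, 9.0, 251.0]
tool_rot: [180.0, -0.1, -0.0]
ft_force: [0.2, 0.4, -2.9]
grip_width: 33.5
```

Request:
apply_moves(motion=[[[0,0,0],[0.6,-2.5,0],0],[[0,0,0],[1.5,-6.2,0],0],[[0,0,0],[2.4,-10,0],0],[[0,0,0],[3.4,-14,0],0],[[0,0,0],[4.3,-18,0],0]])

```text
t: 14.55
position: [515.8, 191.2, 249.0]
tool_rot: [180.0, 0.0, 0.0]
ft_force: [0.7, 0.2, -2.1]
grip_width: 33.5
```

Request:
apply_moves(motion=[[[0,0,0],[1,-4,0],0],[[0,0,0],[2,-8,0],0],[[0,0,0],[3,-12,0],0],[[0,0,0],[4,-16,0],0],[[0,0,0],[4.8,-19.3,0],0]])

```text
t: 15.05
position: [563.7, 384.7, 248.8]
tool_rot: [180.0, 0.0, 0.0]
ft_force: [0.1, -0.6, -2.3]
grip_width: 33.3
```

Request:
apply_moves(motion=[[[0,0,0],[0.5,-2.3,0],0],[[0,0,0],[0.5,-2.3,0],0],[[0,0,0],[0.5,-2.3,2],0],[[0,0,0],[0.5,-2.3,4.5],0],[[0,0,0],[0.5,-2.3,6],0]])

```text
t: 15.55
position: [568.0, 404.5, 187.0]
tool_rot: [179.9, 0.1, -0.0]
ft_force: [-0.1, -0.3, -2.4]
grip_width: 33.9
```

```bash
python3 - <<'E'
from h import *
c=cam('wrist');save(c,'pics/w6.png');s=sense();print(s['position'],s['tool_rot'],s['ft_force'],s['grip_width'])
W=cloud(c);Z=W[...,2]
g=np.hypot(W[...,0]-569,W[...,1]-405)<62
m=g&(Z>7)&(Z<16);q=W[m];print(m.sum(),q.min(0),q.max(0))
E
```

```text
[567.19767029 404.02028359 184.90652318] [ 1.79838658e+02  2.55399336e-01 -4.08579275e-03] [-0.62844299 -0.58538831 -6.57024698] 33.30793235701637
611 [546.81934098 358.93586435   7.19077184] [617.88804214 456.58131831  12.30245467]
```

View pics/w6.png

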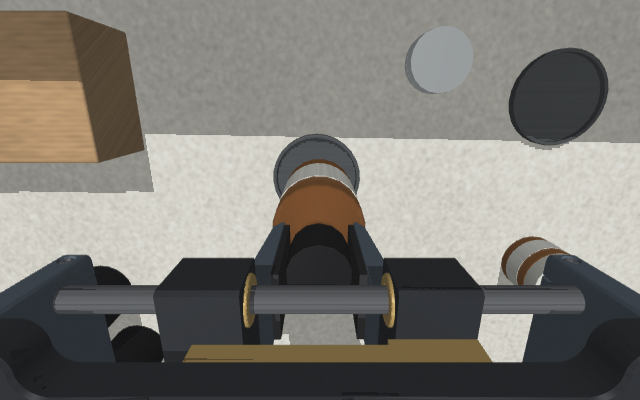

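The bottle is upright over the left dish, at about (317,175). I'll lower it with a 2 mm y correction.

Request:
apply_moves(motion=[[[0,0,0],[0.1,-0.2,2],0],[[0,0,0],[0.1,-0.2,3.8],0],[[0,0,0],[0.1,-0.2,5],0],[[0,0,0],[0.1,-0.2,5.5],0],[[0,0,0],[0.1,-0.2,5.6],0]])

```text
t: 16.1
position: [570.0, 407.5, 132.9]
tool_rot: [-180.0, -0.0, 0.0]
ft_force: [0.1, -0.6, -2.9]
grip_width: 33.5
```

Request:
apply_moves(motion=[[[0,0,0],[0,0,0.1],0],[[0,0,0],[0,0,0.1],0],[[0,0,0],[0,0,0.1],0.5],[[0,0,0],[0,0,0.1],1],[[0,0,0],[0,0,0.1],1]])

```text
t: 16.6
position: [569.9, 407.7, 131.6]
tool_rot: [-180.0, -0.0, 0.0]
ft_force: [0.7, 0.7, -0.8]
grip_width: 54.6
```

Request:
apply_moves(motion=[[[0,0,0],[0,0,0],1],[[0,0,0],[0,0,0],1],[[0,0,0],[0,0,-3],1],[[0,0,0],[0,0,-7],1],[[0,0,0],[0,0,-11],1]])

```text
t: 17.1
position: [569.5, 407.4, 242.5]
tool_rot: [180.0, 0.1, 0.0]
ft_force: [1.0, 0.2, 0.2]
grip_width: 90.7
```

```bash
python3 - <<'E'
from h import *
c=cam('wrist');s=sense();print(s['position'],s['ft_force'],s['grip_width'])
W=cloud(c);Z=W[...,2]
g=np.hypot(W[...,0]-569,W[...,1]-406)<40
m=g&(Z>158)&(Z<170);q=W[m];print(m.sum(),((q.min(0)+q.max(0))/2).round(1),q.max(0)-q.min(0),np.median(q[:,2]))
E
```

```text
[571.8513869  408.86312824 250.31066051] [0.06659299 0.83614439 7.34069035] 90.89540770589173
1257 [571.1 408.9 162. ] [34.02057366 32.52823307  7.74054011] 163.82227934410395
```

Request:
apply_moves(motion=[[[0,0,0],[-4,2.8,0],1],[[0,0,0],[-8,5.6,0],1],[[0,0,0],[-12,8.4,0],1],[[0,0,0],[-16,11.2,0],1],[[0,0,0],[-19.9,13.9,0],1]])

```text
t: 17.65
position: [369.0, 267.4, 241.3]
tool_rot: [-180.0, -0.0, 0.0]
ft_force: [0.4, -0.2, 0.7]
grip_width: 91.6
```

Request:
apply_moves(motion=[[[0,0,0],[0,0,1],1],[[0,0,0],[0,0,2],1],[[0,0,0],[0,0,2],1]])

```text
t: 17.95
position: [371.2, 268.7, 220.4]
tool_rot: [180.0, 0.0, 0.0]
ft_force: [-0.7, 0.2, 1.2]
grip_width: 91.2
```

```bash
python3 - <<'E'
from h import *
c=cam('wrist');s=sense();print(s['position'],s['ft_force'],s['grip_width'])
W=cloud(c);Z=W[...,2]
g=np.hypot(W[...,0]-370,W[...,1]-268)<30
m=g&(Z>102)&(Z<114);q=W[m];print(m.sum(),((q.min(0)+q.max(0))/2).round(1),q.max(0)-q.min(0),np.median(q[:,2]))
E
```

```text
[371.49049775 268.93185794 220.88832488] [-0.09513175  0.2232634   0.01630745] 91.46843638870516
876 [369.5 268.9 106.1] [31.40166685 30.14372286  8.01131158] 107.84610440097295
```

Request:
apply_moves(motion=[[[0,0,0],[-0.15,0,4],1],[[0,0,0],[-0.15,0,8],1],[[0,0,0],[-0.15,0,12],1],[[0,0,0],[-0.15,0,13.8],1],[[0,0,0],[-0.15,0,14.2],1]])

```text
t: 18.5
position: [369.2, 268.5, 77.4]
tool_rot: [179.9, 0.2, 0.0]
ft_force: [-0.8, 0.2, 0.3]
grip_width: 91.0
```

Request:
apply_moves(motion=[[[0,0,0],[0,0,0],0],[[0,0,0],[0,0,0],0],[[0,0,0],[0,0,0],0],[[0,0,0],[0,0,0],0],[[0,0,0],[0,0,0],0]])

```text
t: 19.0
position: [369.7, 268.7, 80.0]
tool_rot: [-180.0, -0.1, 0.0]
ft_force: [-0.7, 0.2, 0.5]
grip_width: 54.0
```

Request:
apply_moves(motion=[[[0,0,0],[0,0,0],0],[[0,0,0],[0,0,0],0],[[0,0,0],[0,0,0],0],[[0,0,0],[0,0,0],0],[[0,0,0],[0,0,0],0]])

```text
t: 19.5
position: [369.4, 268.5, 79.5]
tool_rot: [180.0, 0.0, 0.0]
ft_force: [-0.3, -0.7, 2.3]
grip_width: 31.5
```

Request:
apply_moves(motion=[[[0,0,0],[0,0,-1],0],[[0,0,0],[0,0,-3],0],[[0,0,0],[0,0,-6],0],[[0,0,0],[0,0,-9.5],0],[[0,0,0],[1,0.4,-12],0]])

```text
t: 20.0
position: [378.6, 264.7, 202.0]
tool_rot: [-180.0, -0.0, 0.1]
ft_force: [0.4, 1.4, -3.5]
grip_width: 31.2
```

Request:
apply_moves(motion=[[[0,0,0],[3,1.2,0],0],[[0,0,0],[6.8,2.8,0],0],[[0,0,0],[10.6,4.3,0],0],[[0,0,0],[14.4,5.9,0],0],[[0,0,0],[18,7.4,0],0]])

```text
t: 20.5
position: [560.7, 189.6, 200.1]
tool_rot: [-180.0, 0.0, -0.0]
ft_force: [0.5, 0.6, -2.2]
grip_width: 31.4
```

Request:
apply_moves(motion=[[[0,0,0],[3.6,1.5,0],0],[[0,0,0],[7,2.8,0],0],[[0,0,0],[9.6,3.9,2],0],[[0,0,0],[9.6,3.9,4],0],[[0,0,0],[9.6,3.9,6],0]])

```text
t: 21.0
position: [655.8, 151.0, 138.9]
tool_rot: [-180.0, 0.0, -0.0]
ft_force: [-0.4, -1.1, -2.6]
grip_width: 31.2
```

```bash
python3 - <<'E'
from h import *
c=cam('wrist');save(c,'pics/w7.png');s=sense();print(s['position'],s['tool_rot'],s['ft_force'],s['grip_width'])
W=cloud(c);Z=W[...,2]
g=np.hypot(W[...,0]-655,W[...,1]-151)<62
m=g&(Z>7)&(Z<16);q=W[m];print(m.sum(),q.min(0),q.max(0))
E
```

```text
[653.69914541 151.00801012 135.51950467] [ 1.79962474e+02  2.88682849e-01 -2.06731495e-02] [-2.04568595  0.3682524  -6.307871  ] 31.27600518129224
843 [629.30013993 102.81248797   7.00817088] [704.1067066  199.7665624   11.79565622]
```

View pics/w7.png

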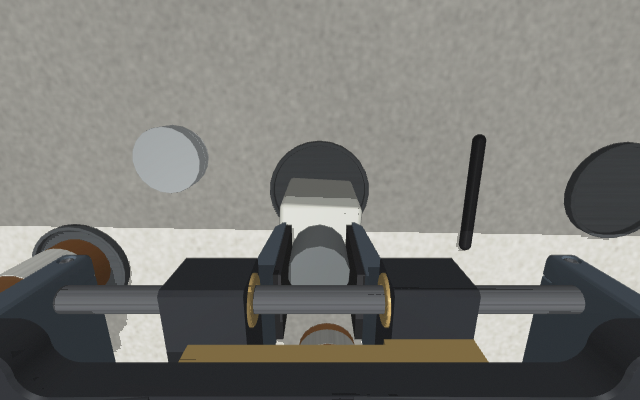

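The square bottle is upright and centred over the middle dish, at about (320,188). I'll lower it.

Request:
apply_moves(motion=[[[0,0,0],[0,0,2],0],[[0,0,0],[0,0,3.8],0],[[0,0,0],[0,0,5],0],[[0,0,0],[0,0,5.5],0],[[0,0,0],[0,0,5.6],0]])

```text
t: 21.55
position: [655.4, 151.7, 83.8]
tool_rot: [180.0, 0.0, 0.0]
ft_force: [-0.8, 0.4, -1.9]
grip_width: 31.4
```

Request:
apply_moves(motion=[[[0,0,0],[0,0,0.1],0],[[0,0,0],[0,0,0.1],0],[[0,0,0],[0,0,0.1],0.5],[[0,0,0],[0,0,0.1],1],[[0,0,0],[0,0,0.1],1]])

```text
t: 22.05
position: [655.5, 151.7, 82.7]
tool_rot: [-180.0, -0.0, 0.0]
ft_force: [0.1, -0.8, 0.6]
grip_width: 52.1
```

Request:
apply_moves(motion=[[[0,0,0],[0,0,0],1],[[0,0,0],[0,0,0],1],[[0,0,0],[0,0,-3],1],[[0,0,0],[0,0,-7],1],[[0,0,0],[0,0,-11],1]])

```text
t: 22.55
position: [655.0, 151.6, 193.4]
tool_rot: [180.0, 0.1, 0.0]
ft_force: [2.0, -0.4, 0.7]
grip_width: 90.7
```

Request:
apply_moves(motion=[[[0,0,0],[-4,0.2,0],1],[[0,0,0],[-8.5,0.4,0],1],[[0,0,0],[-13,0.6,0],1],[[0,0,0],[-17,0.8,0],1],[[0,0,0],[-19.1,0.9,0],1]])

```text
t: 23.05
position: [461.0, 142.4, 192.5]
tool_rot: [180.0, 0.1, 0.0]
ft_force: [-0.4, -0.0, 0.6]
grip_width: 91.3
```

```bash
python3 - <<'E'
from h import *
c=cam('wrist');s=sense();print(s['position'],s['ft_force'],s['grip_width'])
W=cloud(c);Z=W[...,2]
for x,y,r,lo,hi in((655,151,30,106,118),(464,142,50,60,72)):
  g=np.hypot(W[...,0]-x,W[...,1]-y)<r
  m=g&(Z>lo)&(Z<hi);q=W[m];print(m.sum(),((q.min(0)+q.max(0))/2).round(1),q.max(0)-q.min(0),np.median(q[:,2]))
E
```

```text
[458.96494387 142.28365323 192.46048011] [-2.72301617  0.51428482 -0.28527606] 91.39021765671247Traceback (most recent call last):
  File "<stdin>", line 6, in <module>
    return umr_minimum(a, axis, None, out, keepdims, initial, where)
ValueError: zero-size array to reduction operation minimum which has no identity
```

```bash
python3 - <<'E'
from h import *
s=sense();print(s['position'])
for n in('wrist','top','scene'):
 c=cam(n);W=cloud(c);Z=W[...,2]
 for x,y,r,lo,hi in((655,151,40,100,118),(464,142,50,60,72)):
  g=np.hypot(W[...,0]-x,W[...,1]-y)<r
  m=g&(Z>lo)&(Z<hi)
  if m.sum()>10: q=W[m];print(n,x,m.sum(),((q.min(0)+q.max(0))/2).round(1),q.max(0)-q.min(0),np.median(q[:,2]))
E
```

```text
[458.96494387 142.28365323 192.46048011]
wrist 464 3384 [462.2 142.6  63.2] [64.89853269 64.79885369  6.21782631] 63.87680987771288
top 655 118 [656.6 151.3 109.3] [30.47903131 29.72590535 12.95294804] 112.5519669089743
scene 655 225 [655.  151.  107.9] [30.66065975 31.51050543 15.14101385] 111.79102021627783
scene 464 603 [461.5 141.9  64.1] [64.16540674 65.41727096  7.79865535] 63.836814596522544
```

Request:
apply_moves(motion=[[[0,0,0],[-0.2,0,0],1],[[0,0,0],[-0.2,0,4],1],[[0,0,0],[-0.2,0,8],1],[[0,0,0],[-0.2,0,12],1],[[0,0,0],[-0.2,0,15],1]])

```text
t: 23.75
position: [462.6, 142.5, 40.2]
tool_rot: [180.0, 0.0, -0.0]
ft_force: [0.3, -0.1, -0.2]
grip_width: 91.3
```

Request:
apply_moves(motion=[[[0,0,0],[0,0,1.6],1],[[0,0,0],[0,0,2.1],1],[[0,0,0],[0,0,2.1],0],[[0,0,0],[0,0,2.1],0],[[0,0,0],[0,0,2.1],0]])

```text
t: 24.25
position: [463.2, 142.7, 22.4]
tool_rot: [-180.0, -0.1, 0.0]
ft_force: [-0.3, 0.6, 0.3]
grip_width: 70.0
```

Request:
apply_moves(motion=[[[0,0,0],[0,0,0],0],[[0,0,0],[0,0,0],0],[[0,0,0],[0,0,0],0],[[0,0,0],[0,0,0],0],[[0,0,0],[0,0,0],0]])

```text
t: 24.75
position: [463.1, 142.7, 22.3]
tool_rot: [-180.0, -0.1, 0.0]
ft_force: [0.2, -0.1, 8.6]
grip_width: 65.8
```

Request:
apply_moves(motion=[[[0,0,0],[0,0,-1],0],[[0,0,0],[0,0,-3],0],[[0,0,0],[0,0,-6],0],[[0,0,0],[0,0,-9],0],[[0,0,0],[0.5,0.8,-11],0]])

```text
t: 25.25
position: [467.2, 135.1, 134.1]
tool_rot: [-180.0, -0.1, 0.1]
ft_force: [-0.2, 0.5, -2.9]
grip_width: 65.4
```

Request:
apply_moves(motion=[[[0,0,0],[1.6,2.4,0],0],[[0,0,0],[3.6,5.4,0],0],[[0,0,0],[5.7,8.6,0],0],[[0,0,0],[7.9,11.9,0],0],[[0,0,0],[10.1,15.2,0],0]])

```text
t: 25.75
position: [568.9, -18.8, 132.4]
tool_rot: [-180.0, -0.0, 0.0]
ft_force: [1.5, 1.0, -2.2]
grip_width: 65.7
```

Request:
apply_moves(motion=[[[0,0,0],[2.2,3.3,0],0],[[0,0,0],[4.4,6.6,0],0],[[0,0,0],[6.5,9.8,0],0],[[0,0,0],[8.5,12.9,1],0],[[0,0,0],[8.5,12.9,3],0]])

```text
t: 26.25
position: [656.6, -150.8, 103.3]
tool_rot: [179.9, -0.3, -0.1]
ft_force: [0.2, -0.4, -3.3]
grip_width: 65.9
```

```bash
python3 - <<'E'
from h import *
c=cam('wrist');save(c,'pics/w8.png');s=sense();print(s['position'],s['tool_rot'],s['ft_force'],s['grip_width'])
W=cloud(c);Z=W[...,2]
g=np.hypot(W[...,0]-654,W[...,1]+146)<62
m=g&(Z>7)&(Z<16);q=W[m];print(m.sum(),q.min(0),q.max(0))
E
```

```text
[ 653.02189006 -148.0587124    98.79401312] [-1.79974126e+02  1.06453951e-01 -1.11558987e-01] [-2.4516829   1.24661935 -6.62519769] 65.59777238056539
979 [ 632.88637279 -194.75717094    7.0387582 ] [702.72336488 -98.25990265  11.71492302]
```

View pics/w8.png

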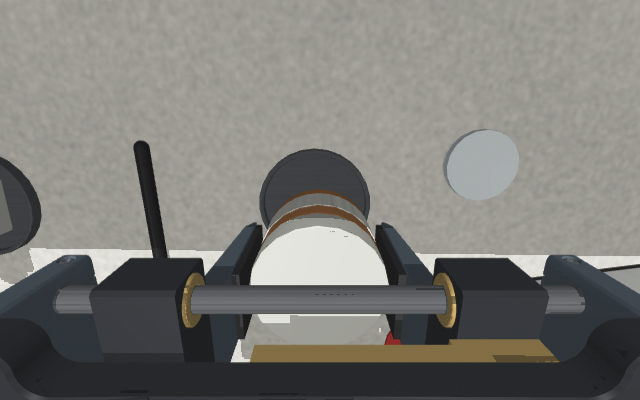

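The jar is upright over the right dish, at about (315,190). I'll lower it.

Request:
apply_moves(motion=[[[0,0,0],[0,-0.1,2.5],0],[[0,0,0],[0,-0.1,5],0],[[0,0,0],[0,-0.1,6.7],0],[[0,0,0],[0,-0.1,7.4],0],[[0,0,0],[0,-0.1,7.5],0]])

```text
t: 26.8
position: [653.0, -144.8, 26.8]
tool_rot: [-180.0, 0.1, 0.0]
ft_force: [0.4, -0.8, -2.6]
grip_width: 65.4
```

Request:
apply_moves(motion=[[[0,0,0],[0,0,0],0],[[0,0,0],[0,0,0.1],0],[[0,0,0],[0,0,0.1],0.85],[[0,0,0],[0,0,0.1],1],[[0,0,0],[0,0,0.1],1]])

```text
t: 27.3
position: [653.7, -145.4, 25.8]
tool_rot: [180.0, -0.0, 0.0]
ft_force: [0.9, 0.2, -0.1]
grip_width: 87.0
```

Request:
apply_moves(motion=[[[0,0,0],[0,0,0],1],[[0,0,0],[0,0,0],1],[[0,0,0],[0,0,-3],1],[[0,0,0],[0,0,-7],1],[[0,0,0],[0,0,-11],1]])

```text
t: 27.8
position: [653.1, -145.2, 136.4]
tool_rot: [-180.0, 0.1, 0.0]
ft_force: [0.6, 1.2, -0.9]
grip_width: 91.4
```

Request:
apply_moves(motion=[[[0,0,0],[-4,0,-3],1],[[0,0,0],[-8,0,-6],1],[[0,0,0],[-12,0,-9],1],[[0,0,0],[-16,0,-12],1],[[0,0,0],[-19,0,-14],1]])

```text
t: 28.3
position: [461.6, -145.3, 277.3]
tool_rot: [180.0, -0.1, 0.0]
ft_force: [-0.1, 0.3, -0.4]
grip_width: 91.2
```

Request:
apply_moves(motion=[[[0,0,0],[-4,0,0],1],[[0,0,0],[-8,0,0],1],[[0,0,0],[-8,0,0],1],[[0,0,0],[-8,0,0],1],[[0,0,0],[-8,0,0],1]])

```text
t: 28.8
position: [384.2, -145.7, 275.6]
tool_rot: [180.0, -0.0, 0.0]
ft_force: [-0.6, 0.3, -1.0]
grip_width: 91.2
```

```bash
python3 - <<'E'
from h import *
s=sense();print(s['position'],s['ft_force'])
for n in('top','scene'):
 c=cam(n);save(c,f'pics/{n}9.png');W=cloud(c);Z=W[...,2]
 for k,x,y,r,h in(('tall',569,406,45,164),('sq',655,151,45,112),('jar',654,-146,45,68),('knob',537,-405,20,179),('disc',537,-405,45,149)):
  g=np.hypot(W[...,0]-x,W[...,1]-y)<r
  m=g&(Z>h-6)&(Z<h+8)
  if m.sum()>10: q=W[m];print(n,k,m.sum(),((q.min(0)+q.max(0))/2).round(1),(q.max(0)-q.min(0)).round(),np.median(q[:,2]).round(1))
E
```

```text
[ 384.22330502 -145.65552227  275.64440466] [-0.5867601   0.28210556 -1.02619081]
top tall 180 [571.7 407.8 163.4] [33. 34. 11.] 164.5
top sq 132 [656.7 151.1 111. ] [31. 30.  9.] 112.4
top jar 508 [ 653.1 -144.1   68.3] [64. 65. 11.] 68.2
top knob 54 [ 537.  -406.4  177.8] [16. 18.  9.] 178.5
top disc 703 [ 538.1 -406.2  149.6] [72. 74. 13.] 148.8
scene tall 370 [570.2 406.8 162.1] [33. 33.  8.] 163.8
scene sq 204 [655.  151.1 111. ] [30. 31.  9.] 112.0
scene jar 502 [ 651.6 -145.5   67.2] [64. 68. 10.] 68.0
scene knob 36 [ 535.  -406.6  177.5] [16. 18.  9.] 178.1
scene disc 363 [ 535.8 -406.9  150.5] [72. 75. 13.] 149.1
```

View pics/scene9.png

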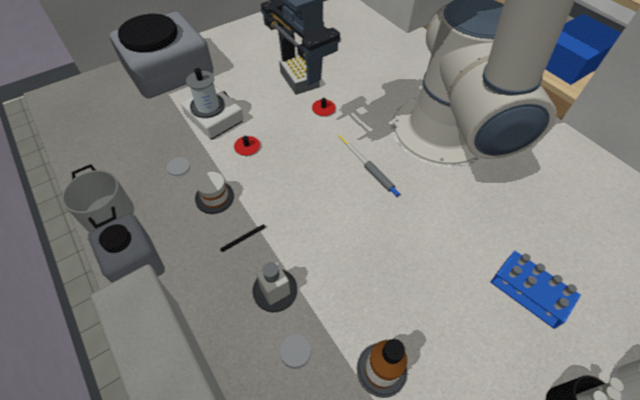

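The picture shows everything in place: the tall bottle at (385,365), square bottle (272,285), jar (213,190) and lidded beaker (203,95). The arm is clear of them all.

```bash
python3 -c "
from plant import finish_job;print(finish_job())"
```

```text
the job is handed in; nothing more can be done
None
```

The bench is laid out as asked and the job is handed in, at about 29 s of the 134 s allowed. The tall bottle is in the left dish, the square bottle in the middle and the jar in the right. The beaker stands on the stirrer plate with the grey lid on it.

In the last top and scene pictures, each bottle and the jar is within about 3 mm of its dish centre, and the beaker and lid are within about 2 mm of the plate's axis. All tops are within 1 mm of their nominal heights (164, 112 and 68 mm; lid disc 149 mm), and the lid sits flat. Everything looks upright in the picture and the gripper is clear of it all.

No check failed. The two cameras and the arm's own readings disagreed by 1–2 mm, which matches the stated calibration. I did not measure tilt or speed directly.

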